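# Put away the post-office counter kit

### The arm

A 6-joint arm with a two-finger parallel gripper is mounted at the origin on the work surface. World frame = base frame: x ahead of the robot, y to its left, z up, the work surface at z = 0. Lengths are in m, angles in degrees, forces in N, time in s.
With the tool pointing down it reaches from about 0.375 to 0.9 m from the base axis. Payload 3.1 kg.
Tool frame: the origin (TCP) lies at the very end of the fingers, on their centre line; the grasp point (between the pads) lies 19 mm behind it (grasp_offset is the distance from the TCP to the grasp point, in m); z points along the fingers, y is the direction in which the jaws open and shut (so a half turn about z gives the same grasp; the last joint's range is limited). The gripper opens to 87 mm and grips with 3 to 60 N. Pads are 19 mm wide; open, the fingers measure 117 mm over their backs; the gripper's body (75 mm by 190 mm) begins 51 mm behind the grasp point.
Start: joints at [-86.545, 30.224, 82.088, -0, 67.689, -10.227], TCP at [0.148, -0.607, 0.223] pointing down, gripper open.
Joint ranges: [-176.69, 176.69], [-43.24, 126.21], [12.49, 139.97], [-82, 262], [0, 151.66], [-163.58, 163.58]. Speed limits (degrees/s): [159.86, 159.86, 180, 180, 180, 180].

### API

Orientations are given as a 3x3 rotation matrix whose columns are the frame's x, y, z axes.
In Python, from rig import * gives the robot as it stands. The module is installed in compiled form; this text tells all that it offers.
- The arm moves only by the tool play_rows, never from a script. Its argument "plan" is a list that holds one entry, the list of rows, each a list of 7 numbers: the shift along the world's x, y, z each as a share of 5 cm, from -1 to 1, then the turn, a rotation vector about the world's x, y, z each as a share of pi rad, from -1 to 1, then the gripper's target within -1 to 1 (fully open at 1, half-way at 0, shut at -1). A call has 1 to 12 rows; each row shifts and turns the commanded pose from where the row before left it; what a row does not reach is not made up. A row lasts 1/10 s, in which the tool goes at most 50 mm and 8.59 degrees, less where a joint would pass 70% of its speed; a pose out of reach is approached as far as the arm can. A call with a number of a shift or a turn outside -1 to 1 is refused whole. A call with a gripper value outside its range is refused whole. The fingers move at their own pace and stop on an object; the grip force is fixed at half the most. Time passes only in rows, so rows that do not move let the fingers close. It gives the time, the measured TCP pose, the force and the opening at its end, in the units of the state.
- read_state(): the state, without advancing time (a new reading comes with each control period).
- capture(name): name is "side" or "top"; returns the picture (400x640x3 uint8, red, green, blue); there is no depth.
- camera_params(name): a dict with "intrinsics" (3x3 intrinsics, pixels), "k1" (the pictures are not rectified: a ray, as slopes to the right and down, at radius r is drawn at 1 + k1 r^2 times it, then the intrinsics apply), "R" (3x3) and "t" (3): a world point X has camera coordinates R X + t. Camera axes: x right, y down, z forward; pixel columns grow to the right and rows downward; lengths in m; the calibration is good to about 2 mm. A picture is of the moment at which its call begins. camera_params takes no time and is no camera call.
- hand_in(): hands the job in, once; it reports no verdict.
The state is a dict: "time_s": time; "joint_positions": joint angles; "qvel": joint speeds; "tau": joint torques, N m; "position": TCP position; "tcp_rot": TCP orientation; "force": force on the tool from outside, world axes, zero at the start; "moment": the same for the moment, N m; "opening": opening from 0.0 (shut) to 1.0 (fully open).
Only numpy, scipy, OpenCV 4.12 (cv2) and the standard library are available. Lean on these libraries where they do the work, as an engineer would, in place of code of your own. Each camera call takes 0.05 s, during which the arm holds its last target. There are 200 camera calls.

### The job

Put the counter kit away in the green tray, each thing fully down in its own holder: the round-footed stamp upright in the round recess, the oblong-footed stamp upright in the narrow recess, the ink pad lid-up in the wide recess, and the full roll of tape centred over the post, flat on its plate. Leave the square-footed stamp and the small, nearly used-up roll standing where they are.

Things in the scene. Friction and masses are not known exactly. Their poses are not given: they have to be found in the camera images.
- stamp_round: Hand stamp with a round black foot, 44 mm diameter and 22 mm high. Wooden knob handle on its vertical axis, 26 mm diameter from 60 to 86 mm above the underside, rounded off at 95 mm (the top); thin 14 mm neck below. 0.12 kg, loose, upright. Origin: centre of the underside; z up.
- stamp_oblong: Hand stamp with an oblong black foot, 26 mm (x) by 62 mm (y) and 22 mm high. Wooden knob handle on its vertical axis, 26 mm diameter from 60 to 86 mm above the underside, rounded off at 95 mm (the top); thin 14 mm neck below. 0.12 kg, loose, upright. Origin: centre of the underside; z up.
- ink_pad: Closed ink pad: flat box, black with a steel lid, 42 mm (x) by 60 mm (y) by 28 mm high, 0.10 kg, lying flat, loose. Origin: centre of the underside; z up.
- tape_full: Full roll of amber-brown tape lying flat: outer diameter 64 mm, bore 26 mm, 25 mm high, 0.09 kg, loose. Origin: centre of the underside; z up along the bore.
- stamp_square: The stamp that stays: like the other stamps, but with a square black foot, 42 by 42 mm and 22 mm high. Wooden knob handle on its vertical axis, 26 mm diameter from 60 to 86 mm above the underside, rounded off at 95 mm (the top); thin 14 mm neck below. 0.12 kg, loose, upright. Origin: centre of the underside; z up.
- tape_small: The roll that stays: a nearly used-up roll of the same tape lying flat, outer diameter only 40 mm, bore 26 mm, 25 mm high, 0.03 kg, loose. Origin: centre of the underside; z up.
- holder_round: Holder for the round stamp: a round recess of 54 mm diameter, 8 mm deep, central, black floor 4 mm above the origin. Plywood plate, 88 (x) by 84 (y) by 12 mm, fixed, one of four side by side along their y (86 mm pitch, any order, one yaw) in a green tray 100 x 352 mm, rim level with the plates, 16 mm above the counter. Origin: centre of the underside, 4 mm above the counter; z up.
- holder_slot: Holder for the oblong stamp: a narrow oblong recess, 36 mm (x) by 72 mm (y), 8 mm deep, central, black floor 4 mm above the origin. Plywood plate, 88 (x) by 84 (y) by 12 mm, fixed, one of four side by side along their y (86 mm pitch, any order, one yaw) in a green tray 100 x 352 mm, rim level with the plates, 16 mm above the counter. Origin: centre of the underside, 4 mm above the counter; z up.
- holder_pad: Holder for the ink pad: a wide oblong recess, 52 mm (x) by 70 mm (y), 8 mm deep, central, black floor 4 mm above the origin. Plywood plate, 88 (x) by 84 (y) by 12 mm, fixed, one of four side by side along their y (86 mm pitch, any order, one yaw) in a green tray 100 x 352 mm, rim level with the plates, 16 mm above the counter. Origin: centre of the underside, 4 mm above the counter; z up.
- holder_post: Tape holder: no recess, a central dark steel post, 12 mm diameter, 21 mm above the plate, on which the roll lies. Plywood plate, 88 (x) by 84 (y) by 12 mm, fixed, one of four side by side along their y (86 mm pitch, any order, one yaw) in a green tray 100 x 352 mm, rim level with the plates, 16 mm above the counter. Origin: centre of the underside, 4 mm above the counter; z up.

How it is judged:
By the outcome, as a careful person would: the job done as asked, in the order asked, and still so for the second after the job is handed in, with the robot touching nothing.
It also fails if it takes over 115 s, if anything falls off the work surface, if the arm or the gripper's body presses on something with over 40 N, if the wrist force passes 120 N, or if a joint passes its speed limit or range.

## Working session

There is one attempt and no reset: what is moved stays moved. The work goes in short steps, Python scripts to look and compute and a tool call to move; the robot and the scene stay as the last step left them, time stands still between calls to the robot, and variables do not carry over. Pictures are saved under pics/ and viewed, about 12 in all and at most 16, crops included, and the job is handed in when it is done.

Besides the shell and the picture viewer there is one more tool, called by a JSON object that holds its "op" and its "data". play_rows: Moves the arm, as the interface text tells. Its arguments: {"type":"object","properties":{"plan":{"type":"array"}},"required":["plan"]}

```bash
mkdir -p pics; ls; python3 - <<'E'
from rig import *
import cv2
s=read_state();print(s)
for n in("top","side"):
    p=camera_params(n);print(n,p)
    cv2.imwrite(f"pics/{n}0.png",capture(n)[:,:,::-1])
E
```

```text
pics
{'time_s': 0.0, 'joint_positions': array([-8.65437899e+01,  3.02776818e+01,  8.21577891e+01, -1.76438034e-03,
        6.76889563e+01, -1.02271263e+01]), 'qvel': array([ 0.06069546,  0.03894144, -0.05897739, -0.00719388,  0.00504926,
        0.08414311]), 'tau': array([-4.54209166e-04, -4.40043283e+01, -1.76591134e+01,  6.33994024e-02,
        5.83125022e-02, -1.79783856e-04]), 'position': array([ 0.14782338, -0.60649937,  0.22157762]), 'tcp_rot': array([[ 9.71615215e-01,  2.36566794e-01, -1.59357127e-04],
       [ 2.36566578e-01, -9.71612867e-01,  2.16599401e-03],
       [ 3.57568825e-04, -2.14221131e-03, -9.99997642e-01]]), 'force': array([ 0.05487643, -0.50845406, -0.19717241]), 'moment': array([-0.02473334,  0.05042581,  0.02340656]), 'opening': 0.9987835918856637}
top {'intrinsics': array([[368.1362535 ,   0.        , 319.73283592],
       [  0.        , 368.1362535 , 201.63839586],
       [  0.        ,   0.        ,   1.        ]]), 'k1': -0.03229678650790651, 'R': array([[-0.01514238, -0.99899673,  0.04214556],
       [-0.98798794,  0.00846597, -0.15429894],
       [ 0.15378733, -0.04397576, -0.98712491]]), 't': array([-0.01415894,  0.53582447,  0.85422795])}
side {'intrinsics': array([[478.97246646,   0.        , 306.74811862],
       [  0.        , 478.97246646, 202.75064145],
       [  0.        ,   0.        ,   1.        ]]), 'k1': -0.040511433668871596, 'R': array([[-0.71227067, -0.70180186, -0.01202669],
       [-0.51705068,  0.53619721, -0.66719649],
       [ 0.47468841, -0.46900608, -0.74478467]]), 't': array([0.41064549, 0.29958934, 0.87202503])}
```

View pics/top0.png

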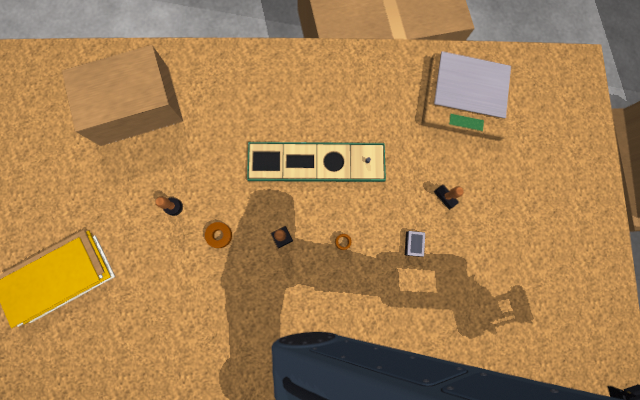

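View pics/side0.png

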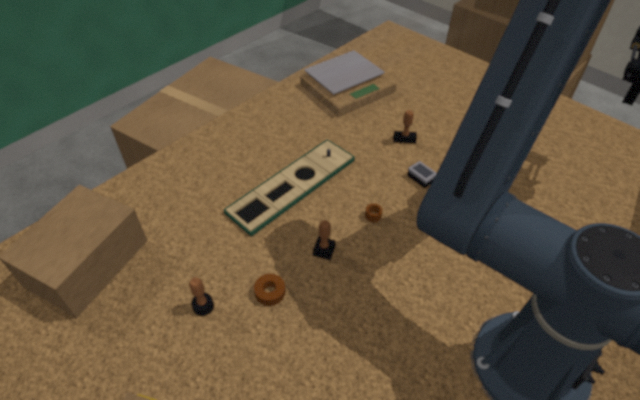

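```bash
cat > h.py <<'E'
from rig import *
import numpy as np, cv2
P={n:camera_params(n) for n in("top","side")}
def plane(n,px,z):
    p=P[n];u=cv2.undistortPoints(np.float64(px).reshape(-1,1,2),p["intrinsics"],np.array([p["k1"],0,0,0.]),criteria=(3,50,1e-9)).reshape(-1,2)
    d=np.c_[u,np.ones(len(u))]@p["R"]; c=-p["R"].T@p["t"]
    return (c+d*((z-c[2])/d[:,2])[:,None])
def proj(n,X):
    p=P[n];return cv2.projectPoints(np.float64(X).reshape(-1,1,3),cv2.Rodrigues(p["R"])[0],p["t"],p["intrinsics"],np.array([p["k1"],0,0,0.]))[0].reshape(-1,2)
def tri(a,b):
    C=[];A=np.zeros((3,3));B=np.zeros(3)
    for n,px in(("top",a),("side",b)):
        c=-P[n]["R"].T@P[n]["t"];d=plane(n,[px],0)[0]-c;d/=np.linalg.norm(d);M=np.eye(3)-np.outer(d,d);A+=M;B+=M@c
    return np.linalg.solve(A,B)
def blob(mask,roi,up=4):
    x0,y0,x1,y1=roi;m=mask[y0:y1,x0:x1].astype(np.float32)
    m=cv2.resize(m,None,fx=up,fy=up,interpolation=cv2.INTER_LINEAR)>.5
    c=max(cv2.findContours(m.astype(np.uint8),0,1)[0],key=cv2.contourArea)
    return (c.reshape(-1,2)+.5)/up-.5+[x0,y0]
def rect(n,c,z):
    q=plane(n,c,z)[:,:2]*1000;r=cv2.minAreaRect(q.astype(np.float32))
    return np.round(r[0],1),np.round(r[1],1),round(r[2],1)
E
cat > m.py <<'E'
from h import *
im={n:cv2.imread(f"pics/{n}0.png") for n in("top","side")}
rois={"top":dict(tray=(240,135,392,188),round=(150,190,190,222),obl=(428,180,468,214),pad=(400,225,432,262),full=(200,217,236,254),small=(332,230,356,252),sq=(266,222,298,254)),
"side":dict(tray=(215,135,362,238),round=(182,272,220,320),obl=(388,105,422,150),pad=(400,158,444,192),full=(248,268,292,308),small=(360,200,388,226),sq=(306,215,342,264))}
for n in im:
    hsv=cv2.cvtColor(im[n],cv2.COLOR_BGR2HSV);H,S,V=[hsv[...,i].astype(int) for i in range(3)]
    gray=im[n].max(2).astype(int)
    R=rois[n]
    g=(H>38)&(H<95)&(S>60)
    x0,y0,x1,y1=R["tray"];ys,xs=np.nonzero(g[y0:y1,x0:x1]);pts=np.c_[xs+x0,ys+y0]
    print(n,"tray",rect(n,cv2.convexHull(pts.astype(np.float32)).reshape(-1,2),.016))
    dark=V<55
    for k in("round","obl","sq"):print(k,rect(n,blob(dark,R[k]),.022),"knob",)
    knob=(H<14)&(S>90)&(V>50)
    for k in("round","obl","sq"):
        c=blob(knob,R[k]);print(k,"knob px",c.mean(0).round(1),c.min(0),c.max(0))
    print("pad",rect(n,blob((S<75),R["pad"]),.028))
    for k in("full","small"):
        c=blob((S>195)&(H<20),R[k]);print(k,rect(n,c,.025),cv2.fitEllipse((plane(n,c,.025)[:,:2]*1000).astype(np.float32)))
    x0,y0,x1,y1=R["tray"]
    m=np.zeros_like(dark);m[y0:y1,x0:x1]=dark[y0:y1,x0:x1]
    for c in cv2.findContours(m.astype(np.uint8),0,1)[0]:
        if cv2.contourArea(c)>100:print("rec",rect(n,c.reshape(-1,2),.008))
    for k in R:
        print(k,"HSV mid",hsv[(R[k][1]+R[k][3])//2,(R[k][0]+R[k][2])//2])
def crop(n,x0,y0,x1,y1,f):return cv2.resize(im[n][y0:y1,x0:x1],None,fx=f,fy=f,interpolation=cv2.INTER_CUBIC)
t=np.hstack([crop("top",*rois["top"][k][:2],rois["top"][k][0]+36,rois["top"][k][1]+36,5) for k in("round","obl","pad","full")])
s=np.hstack([crop("side",*rois["side"][k][:2],rois["side"][k][0]+36,rois["side"][k][1]+48,5) for k in("round","obl","pad","full")])
cv2.imwrite("pics/crops.png",np.vstack([t,s]))
E
python3 m.py
```

```text
Traceback (most recent call last):
  File "m.py", line 11, in <module>
    print(n,"tray",rect(n,cv2.convexHull(pts.astype(np.float32)).reshape(-1,2),.016))
                   ~~~~^^^^^^^^^^^^^^^^^^^^^^^^^^^^^^^^^^^^^^^^^^^^^^^^^^^^^^^^^^^^^
  File "h.py", line 21, in rect
    q=plane(n,c,z)[:,:2]*1000;r=cv2.minAreaRect(q.astype(np.float32))
      ~~~~~^^^^^^^
  File "h.py", line 5, in plane
    p=P[n];u=cv2.undistortPoints(np.float64(px).reshape(-1,1,2),p["intrinsics"],np.array([p["k1"],0,0,0.]),criteria=(3,50,1e-9)).reshape(-1,2)
             ~~~~~~~~~~~~~~~~~~~^^^^^^^^^^^^^^^^^^^^^^^^^^^^^^^^^^^^^^^^^^^^^^^^^^^^^^^^^^^^^^^^^^^^^^^^^^^^^^^^^^^^^^^^^^^^^^^^
cv2.error: OpenCV(4.12.0) :-1: error: (-5:Bad argument) in function 'undistortPoints'
> Overload resolution failed:
>  - undistortPoints() got an unexpected keyword argument 'criteria'
>  - undistortPoints() got an unexpected keyword argument 'criteria'
```

```bash
sed -i 's/,criteria=(3,50,1e-9)//' h.py; python3 m.py
```

```text
top tray (array([644.3, -14.9]), array([351.2, 102.4]), 89.0)
round (array([529.3, 338. ]), array([40.6, 41.2]), 68.2) knob
obl (array([ 549.2, -341.4]), array([62.1, 32.2]), 42.3) knob
sq (array([452.6,  73.6]), array([41.4, 41. ]), 26.2) knob
round knob px [164.7 203.2] [155.625 196.625] [174.375 209.375]
obl knob px [453.5 193.3] [444.625 186.625] [462.375 199.375]
sq knob px [279.6 234.8] [273.625 228.625] [285.375 240.375]
pad (array([ 431.9, -253.9]), array([48.7, 62.1]), 83.6)
full (array([459.9, 226.8]), array([65. , 62.4]), 89.4) ((459.51806640625, 227.17640686035156), (61.9566535949707, 65.6230239868164), 156.06478881835938)
small (array([439.1, -76.8]), array([37.9, 38.3]), 44.0) ((439.3443908691406, -76.49124145507812), (37.90243148803711, 39.019126892089844), 66.78607940673828)
rec (array([645.6,  27. ]), array([66.8, 29.1]), 89.8)
rec (array([645.3, -59.2]), array([49.1, 45.2]), 89.9)
rec (array([648.7, 114. ]), array([66. , 44.9]), 89.7)
tray HSV mid [ 22  97 178]
round HSV mid [ 13 173 115]
obl HSV mid [ 13 176  94]
pad HSV mid [118  33 102]
full HSV mid [ 16 145 188]
[... 518 characters left out ...]
2.5]), array([ 93.9, 105.9]), 44.0)
full (array([453.2, 232.8]), array([57.8, 69.2]), 46.4) ((451.9202575683594, 232.7535858154297), (51.66066360473633, 62.888648986816406), 44.8701057434082)
small (array([431.5, -68.5]), array([33.7, 45.6]), 39.9) ((430.3230895996094, -68.86296844482422), (29.384075164794922, 42.20655822753906), 27.293670654296875)
rec (array([649.1, 109.5]), array([61.3, 40.5]), 89.2)
rec (array([647.9,  23. ]), array([61.7, 24.3]), 87.9)
rec (array([647.5, -64.1]), array([42.7, 35.7]), 43.9)
tray HSV mid [20 27 28]
round HSV mid [ 11 155  79]
obl HSV mid [ 13 146  70]
pad HSV mid [140   8 100]
full HSV mid [ 16 129  81]
small HSV mid [ 14 161  87]
sq HSV mid [ 13 158  68]
```

View pics/crops.png

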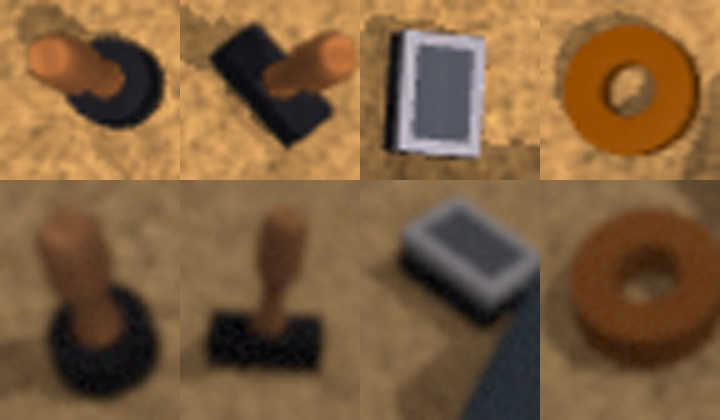

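```bash
python3 - <<'E'
from h import *
for k,a,b in(("round",(164.7,203.2),(197.9,291.2)),("obl",(453.5,193.3),(407.1,123.4)),("sq",(279.6,234.8),(324,233.8))):print(k,(tri(a,b)*1000).round(1))
im={n:cv2.imread(f"pics/{n}0.png") for n in("top","side")}
hsv=cv2.cvtColor(im["top"],cv2.COLOR_BGR2HSV).astype(int);S,V=hsv[...,1],hsv[...,2]
lid=(S<75)&(V>85);lid=cv2.morphologyEx(lid.astype(np.uint8),3,np.ones((3,3)))
for roi in((400,225,432,262),):
    c=blob(lid,roi);print("lid",rect("top",c,.028))
    c=blob(lid*0+((S<90)&(S<V*1)).astype(np.uint8)*((V<100)&(V>70)),roi);print("inner",rect("top",c,.028))
dark=V<55
c=blob(dark,(428,180,468,214));q=plane("top",c,.022)*1000;print("obl approx",cv2.approxPolyDP(q[:,:2].astype(np.float32),4,True).reshape(-1,2).round())
print("cam",-P["top"]["R"].T@P["top"]["t"])
# dark tops from the far edges: round stamp farthest edge from camera
c=blob(dark,(150,190,190,222));q=plane("top",c,0)*1000;
print("round near edge: circle z0",cv2.minEnclosingCircle(q[:,:2].astype(np.float32)))
# expected knob px for a stamp at tri estimate
E
```

```text
round [531.3 344.8  60. ]
obl [ 550.9 -350.    54. ]
sq [453.6  74.5  60. ]
lid (array([ 431.8, -256.4]), array([43.7, 61.9]), 83.5)
inner (array([ 430.4, -263.4]), array([11.5, 41.9]), 82.3)
obl approx [[ 580. -334.]
 [ 563. -312.]
 [ 519. -349.]
 [ 538. -372.]
 [ 546. -359.]
 [ 541. -353.]
 [ 545. -338.]
 [ 559. -339.]
 [ 564. -350.]]
cam [0.39780428 0.01888431 0.92650357]
round near edge: circle z0 ((533.851806640625, 348.01458740234375), 24.19375228881836)
```

{"op": "play_rows", "data": {"plan": [[[0.755, 0.52, 0, 0, 0, 0, 1], [0.755, 0.52, 0, 0, 0, 0, 1], [0.755, 0.52, 0, 0, 0, 0, 1], [0.755, 0.52, 0, 0, 0, 0, 1], [0.755, 0.52, 0, 0, 0, 0, 1], [0.755, 0.52, 0, 0, 0, 0, 1], [0.755, 0.52, 0, 0, 0, 0, 1], [0.755, 0.52, 0, 0, 0, 0, 1], [0.275, 0.87, 0, 0, 0, 0, 1], [0.275, 0.87, 0, 0, 0, 0, 1], [0.275, 0.87, 0, 0, 0, 0, 1], [0.275, 0.87, 0, 0, 0, 0, 1]]]}}

```text
time_s: 1.3
position: [0.5049, -0.2232, 0.2221]
tcp_rot: [[0.972, 0.236, -0.001], [0.236, -0.972, 0.001], [-0.001, -0.001, -1.0]]
force: [0.2, -0.4, -0.2]
opening: 0.999
```

{"op": "play_rows", "data": {"plan": [[[0.275, 0.87, 0, 0, 0, 0, 1], [0.275, 0.87, 0, 0, 0, 0, 1], [0.275, 0.87, 0, 0, 0, 0, 1], [0.275, 0.87, 0, 0, 0, 0, 1], [-0.07, 0.9, 0, 0, 0, 0, 1], [-0.07, 0.9, 0, 0, 0, 0, 1], [-0.07, 0.9, 0, 0, 0, 0, 1], [-0.07, 0.9, 0, 0, 0, 0, 1], [-0.07, 0.9, 0, 0, 0, 0, 1], [-0.07, 0.9, 0, 0, 0, 0, 1], [-0.07, 0.9, 0, 0, 0, 0, 1], [0, 0.5, 0, 0, 0, 0, 1]]]}}

```text
time_s: 2.5
position: [0.534, 0.2921, 0.2221]
tcp_rot: [[0.971, 0.239, -0.001], [0.239, -0.971, 0.001], [-0.001, -0.001, -1.0]]
force: [0.1, -0.2, -0.1]
opening: 1.002
```

{"op": "play_rows", "data": {"plan": [[[-0.03, 0.53, 0, 0, 0, 0, 1], [-0.03, 0.53, 0, 0, 0, 0, 1], [0, 0, -0.9, 0, 0, 0, 1], [0, 0, -0.9, 0, 0, 0, 1], [0, 0, -0.9, 0, 0, 0, 1], [0, 0, -0.66, 0, 0, 0, 1], [0, 0, 0, 0, 0, 0, 1]]]}}

```text
time_s: 3.2
position: [0.5279, 0.3399, 0.049]
tcp_rot: [[0.972, 0.237, -0.012], [0.237, -0.972, -0.005], [-0.012, 0.002, -1.0]]
force: [-0.4, -0.4, -0.4]
opening: 1.003
```

```bash
python3 - <<'E'
from h import *
for n,(x0,y0,x1,y1) in(("top",(130,160,230,260)),("side",(150,210,290,350))):
    a=capture(n)[:,:,::-1];cv2.imwrite(f"pics/{n}1.png",a)
    globals()[n]=cv2.resize(a[y0:y1,x0:x1],(400,400),interpolation=cv2.INTER_CUBIC)
cv2.imwrite("pics/v1.png",np.hstack([top,side]))
E
```

```text
(no output)
```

View pics/v1.png

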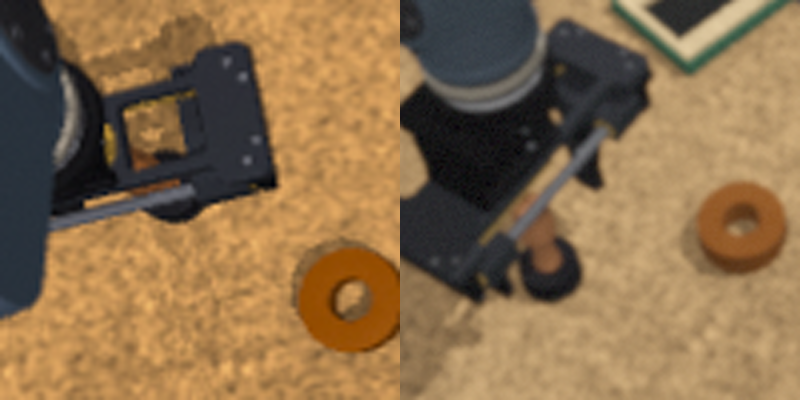

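{"op": "play_rows", "data": {"plan": [[[0.06, 0.1, 0.1, 0, 0, 0, 1], [0, 0, 0, 0, 0, 0, -1], [0, 0, 0, 0, 0, 0, -1], [0, 0, 0, 0, 0, 0, -1], [0, 0, 0, 0, 0, 0, -1], [0, 0, 0, 0, 0, 0, -1], [0, 0, 0, 0, 0, 0, -1]]]}}

```text
time_s: 4.0
position: [0.5352, 0.3467, 0.0595]
tcp_rot: [[0.972, 0.236, -0.0], [0.236, -0.972, -0.0], [-0.0, 0.0, -1.0]]
force: [-0.2, 0.3, -0.0]
opening: 0.543
```

{"op": "play_rows", "data": {"plan": [[[-0.08, -0.02, -0.1, 0, 0, 0, -1], [0, 0, 0, 0, 0, 0, -1], [0, 0, 0, 0, 0, 0, -1], [0, 0, 0, 0, 0, 0, -1], [0, 0, 0, 0, 0, 0, -1], [0, 0, 0, 0, 0, 0, -1]]]}}

```text
time_s: 4.6
position: [0.5314, 0.3458, 0.0545]
tcp_rot: [[0.972, 0.237, -0.0], [0.237, -0.972, -0.0], [-0.0, 0.0, -1.0]]
force: [-0.5, -0.1, -1.5]
opening: 0.28
```

{"op": "play_rows", "data": {"plan": [[[0, 0, 0, 0, 0, 0, 0.2], [0, 0, 0, 0, 0, 0, 0.2], [0, 0, 0, 0, 0, 0.045, 0.2], [0, 0, 0, 0, 0, 0.045, 0.2], [0, 0, 0, 0, 0, 0.045, 0.2], [0, 0, 0, 0, 0, 0.045, 0.2], [0, 0, 0, 0, 0, 0.045, 0.2], [0, 0, 0, 0, 0, 0.045, 0.2], [0, 0, 0, 0, 0, 0.045, 0.2], [0, 0, 0, 0, 0, 0.045, 0.2], [0, 0, 0, 0, 0, 0.045, 0.2], [0, 0, 0, 0, 0, 0.045, 0.2]]]}}

```text
time_s: 5.8
position: [0.5315, 0.3458, 0.0548]
tcp_rot: [[-0.087, 0.996, 0.0], [0.996, 0.087, 0.0], [0.0, 0.0, -1.0]]
force: [0.1, -0.2, 0.6]
opening: 0.597
```

{"op": "play_rows", "data": {"plan": [[[0, 0, 0, 0, 0, 0, 0], [0, 0, 0, 0, 0, 0, -1], [0, 0, 0, 0, 0, 0, -1], [0, 0, 0, 0, 0, 0, -1], [0, 0, 0, 0, 0, 0, -1], [0, 0, 0, 0, 0, 0, -1], [0, 0, 0, 0, 0, 0, -1], [0, 0, 0, 0, 0, 0, -1]]]}}

```text
time_s: 6.6
position: [0.5315, 0.3458, 0.0546]
tcp_rot: [[-0.081, 0.997, 0.0], [0.997, 0.081, 0.0], [0.0, 0.0, -1.0]]
force: [0.9, 0.2, -0.9]
opening: 0.281
```

{"op": "play_rows", "data": {"plan": [[[0, 0, 0.4, 0, 0, 0, -1], [0, 0, 0.8, 0, 0, 0, -1], [0.25, -0.6, 0.4, 0, 0, 0, -1], [0.25, -0.9, 0, 0, 0, 0, -1], [0.25, -0.9, 0, 0, 0, 0, -1], [0.25, -0.9, 0, 0, 0, 0, -1], [0.25, -0.9, 0, 0, 0, 0, -1], [0.25, -0.9, 0, 0, 0, 0, -1], [0.25, -0.9, 0, 0, 0, 0, -1], [0.25, -0.9, 0, 0, 0, 0, -1], [0.25, -0.9, 0, 0, 0, 0, -1], [0, -0.3, 0, 0, 0, 0, -1]]]}}

```text
time_s: 7.8
position: [0.6458, -0.0645, 0.1346]
tcp_rot: [[-0.077, 0.997, 0.003], [0.997, 0.077, -0.002], [-0.002, 0.003, -1.0]]
force: [-0.6, 0.4, -0.7]
opening: 0.287
```

{"op": "play_rows", "data": {"plan": [[[0, 0, -0.5, 0, 0, 0, -1], [0, 0, -0.6, 0, 0, 0, -1], [0, 0, 0, 0, 0, 0, -1], [0, 0, 0, 0, 0, 0, -1], [0, 0, 0, 0, 0, 0, -1]]]}}

```text
time_s: 8.3
position: [0.6448, -0.0589, 0.0809]
tcp_rot: [[-0.082, 0.997, 0.002], [0.997, 0.082, -0.001], [-0.001, 0.002, -1.0]]
force: [-0.1, -0.3, -0.1]
opening: 0.284
```

```bash
python3 - <<'E'
from h import *
for n,(x0,y0,x1,y1) in(("top",(240,100,400,220)),("side",(210,90,370,210))):
    a=capture(n)[:,:,::-1];cv2.imwrite(f"pics/{n}2.png",a)
    globals()[n]=cv2.resize(a[y0:y1,x0:x1],(720,540)[:2],interpolation=cv2.INTER_CUBIC)
cv2.imwrite("pics/v2.png",cv2.resize(np.hstack([top,side]),(800,300)))
s=read_state();p=s["position"];print(p)
hc=np.array([.6435,-.058,.016])
for n in P:print(n,"foot bottom expected",proj(n,[p[0],p[1],p[2]-.0546]),"recess",proj(n,hc))
E
```

```text
[ 0.6450044  -0.05905589  0.08127831]
top foot bottom expected [[334.05867924 159.66500122]] recess [[333.32257737 161.35213377]]
side foot bottom expected [[303.66031482 169.08646119]] recess [[303.86191228 172.67553104]]
```

View pics/v2.png

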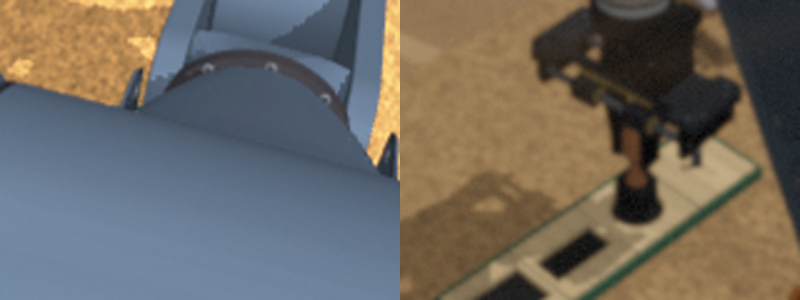

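{"op": "play_rows", "data": {"plan": [[[-0.03, 0.02, -0.12, 0, 0, 0, -1], [0, 0, -0.12, 0, 0, 0, -1], [0, 0, -0.12, 0, 0, 0, -1], [0, 0, 0, 0, 0, 0, -1], [0, 0, 0, 0, 0, 0, -1], [0, 0, 0, 0, 0, 0, -1]]]}}

```text
time_s: 9.0
position: [0.6431, -0.0582, 0.0622]
tcp_rot: [[-0.082, 0.997, 0.002], [0.997, 0.082, -0.0], [-0.0, 0.002, -1.0]]
force: [-0.0, 0.9, 5.3]
opening: 0.287
```

{"op": "play_rows", "data": {"plan": [[[0, 0, 0, 0, 0, 0, 0.4], [0, 0, 0, 0, 0, 0, 0.6], [0, 0, 0, 0, 0, 0, 1], [0, 0, 0.5, 0, 0, 0, 1], [0, 0, 0.9, 0, 0, 0, 1], [-0.26, -0.82, 0.9, 0, 0, 0.03, 1], [-0.26, -0.82, 0, 0, 0, 0.03, 1], [-0.26, -0.82, 0, 0, 0, 0.03, 1], [-0.26, -0.82, 0, 0, 0, 0.03, 1], [-0.26, -0.82, 0, 0, 0, 0.03, 1], [-0.26, -0.82, 0, 0, 0, 0.03, 1], [-0.26, -0.82, 0, 0, 0, 0.03, 1]]]}}

```text
time_s: 10.2
position: [0.5528, -0.3386, 0.1672]
tcp_rot: [[-0.678, 0.735, -0.001], [0.735, 0.678, 0.001], [0.001, -0.0, -1.0]]
force: [1.1, -0.0, -0.1]
opening: 0.998
```

```bash
python3 - <<'E'
from h import *
for n,(x0,y0,x1,y1) in(("top",(240,100,480,280)),("side",(210,60,450,240))):
    a=capture(n)[:,:,::-1];cv2.imwrite(f"pics/{n}3.png",a)
    globals()[n]=cv2.resize(a[y0:y1,x0:x1],(400,300),interpolation=cv2.INTER_CUBIC)
cv2.imwrite("pics/v3.png",np.hstack([top,side]))
print(read_state()["position"],read_state()["tcp_rot"][:2,0])
E
```

```text
[ 0.55212176 -0.34335556  0.16731222] [-0.67176769  0.74075782]
```

View pics/v3.png

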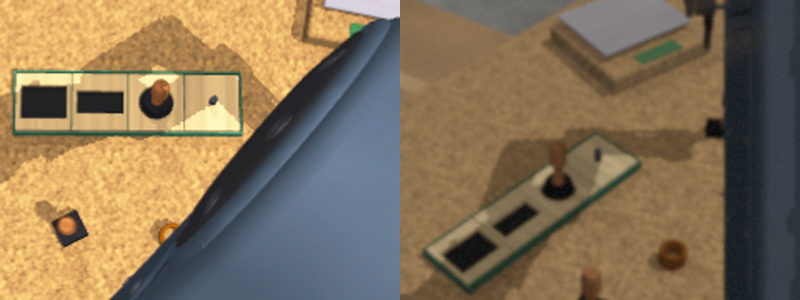

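{"op": "play_rows", "data": {"plan": [[[0, -0.02, -0.7, 0, 0, 0, 1], [0, 0, -0.8, 0, 0, 0, 1], [0, 0, -0.75, 0, 0, 0, 1], [0, 0, 0, 0, 0, 0, 0.2], [0, 0, 0, 0, 0, 0, 0.2]]]}}

```text
time_s: 10.8
position: [0.5538, -0.3374, 0.0547]
tcp_rot: [[-0.675, 0.737, -0.001], [0.737, 0.675, 0.001], [0.002, -0.0, -1.0]]
force: [0.4, -0.3, 0.7]
opening: 0.897
```

{"op": "play_rows", "data": {"plan": [[[0, 0, 0, 0, 0, 0, 0.2], [0, 0, 0, 0, 0, 0, 0.2]]]}}

```text
time_s: 11.0
position: [0.5554, -0.3391, 0.0577]
tcp_rot: [[-0.676, 0.737, 0.003], [0.737, 0.676, -0.003], [-0.005, 0.001, -1.0]]
force: [-1.0, 0.4, 0.6]
opening: 0.723
```

{"op": "play_rows", "data": {"plan": [[[-0.08, -0.16, -0.06, 0, 0, 0, 0.2], [0, 0, 0, 0, 0, 0, 0], [0, 0, 0, 0, 0, 0, -1], [0, 0, 0, 0, 0, 0, -1], [0, 0, 0, 0, 0, 0, -1], [0, 0, 0, 0, 0, 0, -1], [0, 0, 0, 0, 0, 0, -1]]]}}

```text
time_s: 11.7
position: [0.5499, -0.3461, 0.0522]
tcp_rot: [[-0.675, 0.737, -0.0], [0.737, 0.675, 0.0], [0.0, -0.0, -1.0]]
force: [-0.5, -0.5, 0.2]
opening: 0.285
```

{"op": "play_rows", "data": {"plan": [[[0, 0, 0, 0, 0, 0, 0.2], [0, 0, 0.02, 0, 0, 0, 0.2], [0, 0, 0, 0, 0, -0.045, 0.2], [0, 0, 0, 0, 0, -0.045, 0.2], [0, 0, 0, 0, 0, -0.045, 0.2], [0, 0, 0, 0, 0, -0.045, 0.2], [0, 0, 0, 0, 0, -0.045, 0.2], [0, 0, 0, 0, 0, -0.045, 0.2], [0, 0, 0, 0, 0, -0.045, 0.2], [0, 0, 0, 0, 0, -0.045, 0.2], [0, 0, 0, 0, 0, -0.045, 0.2], [0, 0, 0, 0, 0, -0.045, 0.2]]]}}

```text
time_s: 12.9
position: [0.55, -0.3461, 0.0532]
tcp_rot: [[0.627, 0.779, 0.0], [0.779, -0.627, 0.0], [0.0, 0.0, -1.0]]
force: [1.0, -0.4, -0.1]
opening: 0.596
```

{"op": "play_rows", "data": {"plan": [[[0, 0, 0, 0, 0, -0.045, 0.2], [0, 0, 0, 0, 0, 0, 0], [0, 0, 0, 0, 0, 0, -1], [0, 0, 0, 0, 0, 0, -1], [0, 0, 0, 0, 0, 0, -1], [0, 0, 0, 0, 0, 0, -1], [0, 0, 0, 0, 0, 0, -1], [0, 0, 0, 0, 0, 0, -1]]]}}

```text
time_s: 13.7
position: [0.5499, -0.3461, 0.0532]
tcp_rot: [[0.727, 0.687, -0.0], [0.687, -0.727, 0.0], [-0.0, -0.0, -1.0]]
force: [-1.1, 0.1, 0.5]
opening: 0.283
```

{"op": "play_rows", "data": {"plan": [[[0, 0, 0.4, 0, 0, 0, -1], [0, 0, 0.8, 0, 0, 0, -1], [0, 0, 0.8, 0, 0, 0, -1], [0.21, 0.83, 0.4, 0, 0, 0.029, -1], [0.21, 0.83, 0, 0, 0, 0.029, -1], [0.21, 0.83, 0, 0, 0, 0.029, -1], [0.21, 0.83, 0, 0, 0, 0.029, -1], [0.21, 0.83, 0, 0, 0, 0.029, -1], [0.21, 0.83, 0, 0, 0, 0.029, -1], [0.21, 0.83, 0, 0, 0, 0.029, -1], [0.21, 0.83, 0, 0, 0, 0.029, -1], [0.21, 0.83, 0, 0, 0, 0.029, -1]]]}}

```text
time_s: 14.9
position: [0.6443, 0.0291, 0.1729]
tcp_rot: [[-0.01, 1.0, -0.001], [1.0, 0.01, 0.0], [0.0, -0.001, -1.0]]
force: [-0.0, -0.8, -1.6]
opening: 0.285
```

{"op": "play_rows", "data": {"plan": [[[0, 0, -0.5, 0, 0, 0, -1], [0, 0, -0.7, 0, 0, 0, -1], [0, 0, -0.5, 0, 0, 0, -1], [0, 0, 0, 0, 0, 0, -1], [0, 0, 0, 0, 0, 0, -1]]]}}

```text
time_s: 15.4
position: [0.6443, 0.0273, 0.088]
tcp_rot: [[-0.006, 1.0, -0.001], [1.0, 0.006, 0.0], [0.0, -0.001, -1.0]]
force: [0.1, -0.4, -1.0]
opening: 0.284
```

```bash
cat > v.py <<'E'
from h import *
import sys
k=sys.argv[1];A=list(map(int,sys.argv[2].split(",")));B=list(map(int,sys.argv[3].split(",")))
for n,(x0,y0,x1,y1) in(("top",A),("side",B)):
    a=capture(n)[:,:,::-1];cv2.imwrite(f"pics/{n}{k}.png",a)
    globals()[n]=cv2.resize(a[y0:y1,x0:x1],(400,300),interpolation=cv2.INTER_CUBIC)
cv2.imwrite(f"pics/v{k}.png",np.hstack([top,side]))
s=read_state();print(s["position"],np.degrees(np.arctan2(s["tcp_rot"][1,0],s["tcp_rot"][0,0])))
E
python3 v.py 4 240,100,400,220 230,120,350,210
```

```text
[0.64576395 0.02699535 0.08977354] 90.34821430095425
```

View pics/v4.png

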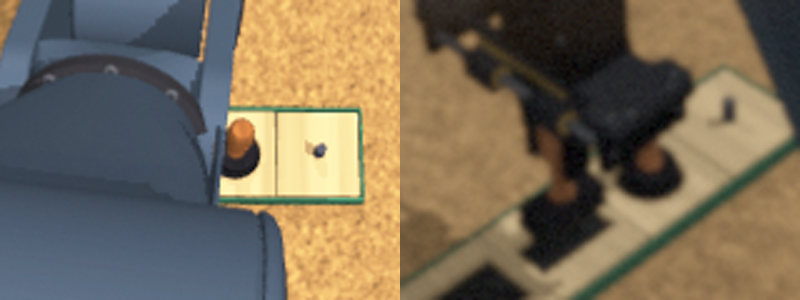

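{"op": "play_rows", "data": {"plan": [[[-0.01, 0.02, -0.2, 0, 0, 0, -1], [0, 0, -0.2, 0, 0, 0, -1], [0, 0, -0.1, 0, 0, 0, -1], [0, 0, -0.08, 0, 0, 0, -1], [0, 0, 0, 0, 0, 0, -1], [0, 0, 0, 0, 0, 0, -1]]]}}

```text
time_s: 16.1
position: [0.6435, 0.0285, 0.0611]
tcp_rot: [[-0.006, 1.0, -0.001], [1.0, 0.006, 0.0], [0.0, -0.001, -1.0]]
force: [-4.0, 0.0, 10.6]
opening: 0.285
```

{"op": "play_rows", "data": {"plan": [[[0, 0, 0, 0, 0, 0, 0.4], [0, 0, 0, 0, 0, 0, 0.6], [0, 0, 0, 0, 0, 0, 1], [0, 0, 0.6, 0, 0, 0, 1], [0, 0, 0.9, 0, 0, 0, 1], [-0.5, -0.7, 0.5, 0, 0, -0.01, 1], [-0.5, -0.7, 0, 0, 0, -0.01, 1], [-0.5, -0.7, 0, 0, 0, -0.01, 1], [-0.5, -0.7, 0, 0, 0, -0.008, 1], [-0.5, -0.7, 0, 0, 0, 0, 1], [-0.5, -0.7, 0, 0, 0, 0, 1], [-0.5, -0.7, 0, 0, 0, 0, 1]]]}}

```text
time_s: 17.3
position: [0.4679, -0.2179, 0.159]
tcp_rot: [[0.113, 0.994, 0.0], [0.994, -0.113, -0.0], [-0.0, 0.0, -1.0]]
force: [-0.1, -0.3, -0.4]
opening: 0.997
```

{"op": "play_rows", "data": {"plan": [[[-0.5, -0.7, 0, 0, 0, 0, 1], [-0.2, -0.1, 0, 0, 0, 0, 1], [0, 0, 0, 0, 0, 0, 1], [0, 0, 0, 0, 0, 0, 1]]]}}

```text
time_s: 17.7
position: [0.4341, -0.2559, 0.159]
tcp_rot: [[0.113, 0.994, 0.0], [0.994, -0.113, 0.001], [0.001, -0.0, -1.0]]
force: [0.4, 0.7, -0.4]
opening: 0.999
```

```bash
python3 v.py 5 240,100,480,280 210,90,450,270
```

```text
[ 0.43471551 -0.25552455  0.15913803] 83.6183614067778
```

View pics/v5.png

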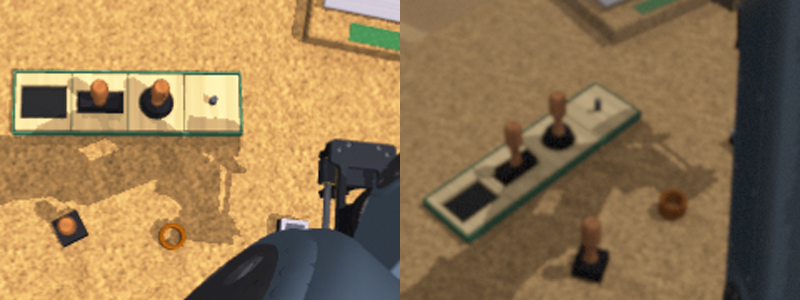

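{"op": "play_rows", "data": {"plan": [[[-0.06, -0.02, -0.6, 0, 0, 0, 1], [0, 0, -0.8, 0, 0, 0, 1], [0, 0, -0.7, 0, 0, 0, 1], [0, 0, -0.4, 0, 0, 0, 1], [0, 0, -0.4, 0, 0, 0, 1], [0, 0, 0, 0, 0, 0, 1], [0, 0, 0, 0, 0, 0, 0.8]]]}}

```text
time_s: 18.5
position: [0.4316, -0.2568, 0.0141]
tcp_rot: [[0.111, 0.994, -0.0], [0.994, -0.111, 0.0], [0.0, -0.0, -1.0]]
force: [-0.2, -0.0, -0.0]
opening: 0.969
```

{"op": "play_rows", "data": {"plan": [[[0, 0, 0, 0, 0, 0, 0.3], [0, 0, 0, 0, 0, 0, 0.3], [0, 0, 0, 0, 0, 0, 0.2], [0, 0, 0, 0, 0, 0, 0.2], [0, 0, 0, 0, 0, 0, 0.2], [0, 0, 0, 0, 0, 0, 0.2]]]}}

```text
time_s: 19.1
position: [0.4313, -0.258, 0.015]
tcp_rot: [[0.113, 0.994, 0.001], [0.994, -0.113, -0.001], [-0.001, 0.001, -1.0]]
force: [0.2, 0.6, 6.0]
opening: 0.69
```

{"op": "play_rows", "data": {"plan": [[[0, 0, 0, 0, 0, 0, 1], [0, 0, 0, 0, 0, 0, 1], [0, 0, 0, 0, 0, 0, 1], [0, 0, 0.5, 0, 0, 0.045, 1], [0, 0, 0, 0, 0, 0.045, 1], [0, 0, 0, 0, 0, 0.045, 1], [0, 0, 0, 0, 0, 0.045, 1], [0, 0, 0, 0, 0, 0.045, 1], [0, 0, 0, 0, 0, 0.045, 1], [0, 0, 0, 0, 0, 0.045, 1], [0, 0, 0, 0, 0, 0.045, 1], [0, 0, 0, 0, 0, 0.045, 1]]]}}

```text
time_s: 20.3
position: [0.4307, -0.2576, 0.039]
tcp_rot: [[-0.919, 0.395, -0.0], [0.395, 0.919, 0.0], [0.001, 0.0, -1.0]]
force: [-0.2, -0.4, -1.2]
opening: 0.999
```

{"op": "play_rows", "data": {"plan": [[[0, 0, 0, 0, 0, 0.045, 1], [0, 0, 0, 0, 0, 0.045, 0.7], [0, 0, -0.26, 0, 0, 0, 0.6], [0, 0, -0.26, 0, 0, 0, 0.5], [0, 0, 0, 0, 0, 0, 0], [0, 0, 0, 0, 0, 0, -0.4], [0, 0, 0, 0, 0, 0, -0.6], [0, 0, 0, 0, 0, 0, -1], [0, 0, 0, 0, 0, 0, -1], [0, 0, 0, 0, 0, 0, -1], [0, 0, 0, 0, 0, 0, -1]]]}}

```text
time_s: 21.4
position: [0.431, -0.2577, 0.0133]
tcp_rot: [[-0.992, 0.129, 0.0], [0.129, 0.992, -0.0], [-0.0, -0.0, -1.0]]
force: [-0.0, -0.2, -1.1]
opening: 0.481
```

{"op": "play_rows", "data": {"plan": [[[0, 0, 0.4, 0, 0, 0, -1], [0, 0, 0.8, 0, 0, 0, -1], [0, 0, 0.9, 0, 0, 0, -1], [0.43, 0.74, 0.7, 0, 0, -0.046, -1], [0.43, 0.74, 0, 0, 0, -0.046, -1], [0.43, 0.74, 0, 0, 0, -0.046, -1], [0.43, 0.74, 0, 0, 0, -0.046, -1], [0.43, 0.74, 0, 0, 0, -0.046, -1], [0.43, 0.74, 0, 0, 0, -0.046, -1], [0.43, 0.74, 0, 0, 0, -0.046, -1], [0.43, 0.74, 0, 0, 0, -0.046, -1], [0.43, 0.74, 0, 0, 0, -0.046, -1]]]}}

```text
time_s: 22.6
position: [0.619, 0.0667, 0.1494]
tcp_rot: [[-0.161, 0.987, -0.001], [0.987, 0.161, -0.0], [0.0, -0.001, -1.0]]
force: [0.1, -0.8, -1.6]
opening: 0.481
```

{"op": "play_rows", "data": {"plan": [[[0.43, 0.74, 0, 0, 0, -0.046, -1], [0, 0.03, 0, 0, 0, 0, -1], [0, 0, 0, 0, 0, 0, -1], [0, 0, 0, 0, 0, 0, -1], [0, 0, 0, 0, 0, 0, -1]]]}}

```text
time_s: 23.1
position: [0.6395, 0.1021, 0.1494]
tcp_rot: [[-0.022, 1.0, -0.001], [1.0, 0.022, -0.0], [-0.0, -0.001, -1.0]]
force: [-0.1, -0.9, -0.4]
opening: 0.481
```

{"op": "play_rows", "data": {"plan": [[[0.14, 0.24, 0, 0, 0, -0.013, -1], [0, 0, -0.5, 0, 0, 0, -1], [0, 0, -0.8, 0, 0, 0, -1], [0, 0, -0.8, 0, 0, 0, -1], [0, 0, -0.16, 0, 0, 0, -1], [0, 0, 0, 0, 0, 0, -1], [0, 0, 0, 0, 0, 0, -1], [0, 0, 0, 0, 0, 0, -1]]]}}

```text
time_s: 23.9
position: [0.6492, 0.1153, 0.0391]
tcp_rot: [[0.019, 1.0, 0.005], [1.0, -0.019, 0.0], [0.0, 0.005, -1.0]]
force: [1.3, -0.3, -0.9]
opening: 0.479
```

```bash
python3 v.py 6 230,110,350,200 200,150,320,240
```

```text
[0.64875657 0.11545881 0.03874263] 88.95576464226178
```

View pics/v6.png

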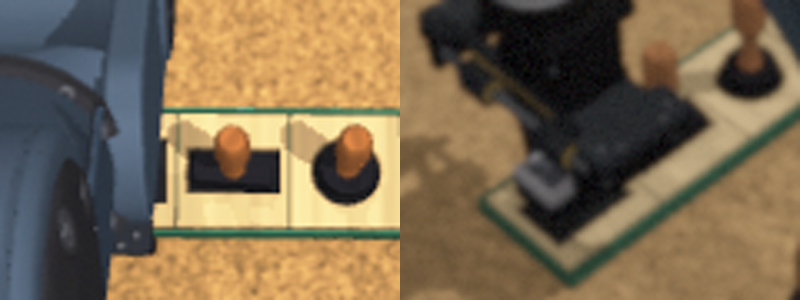

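{"op": "play_rows", "data": {"plan": [[[-0.04, -0.03, 0, 0, 0, 0, -1], [0, 0, -0.14, 0, 0, 0, -1], [0, 0, -0.14, 0, 0, 0, -1], [0, 0, -0.08, 0, 0, 0, -1], [0, 0, 0, 0, 0, 0, -1], [0, 0, 0, 0, 0, 0, -1], [0, 0, 0, 0, 0, 0, -1]]]}}

```text
time_s: 24.7
position: [0.6452, 0.114, 0.021]
tcp_rot: [[0.017, 1.0, -0.0], [1.0, -0.017, -0.0], [-0.0, -0.0, -1.0]]
force: [-4.0, -0.3, 14.8]
opening: 0.483
```

{"op": "play_rows", "data": {"plan": [[[0, 0, 0, 0, 0, 0, 0.4], [0, 0, 0, 0, 0, 0, 0.6], [0, 0, 0, 0, 0, 0, 1], [0, 0, 0.6, 0, 0, 0, 1], [0, 0, 0.9, 0, 0, 0, 1], [0, 0, 0.7, 0, 0, 0, 1], [-0.5, 0.3, 0, 0, 0, 0.045, 1], [-0.5, 0.3, 0, 0, 0, 0.045, 1], [-0.5, 0.3, 0, 0, 0, 0.045, 1], [-0.5, 0.3, 0, 0, 0, 0.045, 1], [-0.5, 0.3, 0, 0, 0, 0.045, 1], [-0.5, 0.3, 0, 0, 0, 0.045, 1]]]}}

```text
time_s: 25.9
position: [0.4941, 0.2045, 0.128]
tcp_rot: [[-0.742, 0.671, -0.001], [0.671, 0.742, -0.0], [0.001, -0.001, -1.0]]
force: [0.1, 0.6, -0.4]
opening: 0.998
```

{"op": "play_rows", "data": {"plan": [[[-0.4, 0.24, 0, 0, 0, 0.045, 1], [-0.3, 0.2, 0, 0, 0, 0.045, 1], [0, 0, 0, 0, 0, 0.045, 1], [0, 0, 0, 0, 0, 0.045, 1], [0, 0, 0, 0, 0, 0.045, 1], [0, 0, 0, 0, 0, 0, 1], [0, 0, 0, 0, 0, 0, 1]]]}}

```text
time_s: 26.6
position: [0.4602, 0.226, 0.1282]
tcp_rot: [[-0.999, 0.037, -0.001], [0.037, 0.999, -0.0], [0.001, -0.0, -1.0]]
force: [-0.1, 0.1, -0.5]
opening: 1.005
```

```bash
python3 v.py 7 190,100,430,280 200,120,440,300
python3 - <<'E'
from h import *
a=cv2.imread("pics/top7.png");hsv=cv2.cvtColor(a,40).astype(int)
dark=hsv[...,2]<75
x0,y0,x1,y1=352,148,382,172
print(hsv[y0:y1:2,x0:x1:2,2])
E
```

```text
[0.46027248 0.22595993 0.12831754] 177.93690041844664
[[233 239 239 237 233 240 247 248 249 249 248 247 240 240 243]
 [233 239 239 237 233 240 247 248 249 249 248 247 239 240 243]
 [233 239 240 237 234 240 247 248 249 249 248 247 240 241 243]
 [234 239 240 238 234 240 247 248 248 249 248 247 239 241 242]
 [235 239 240 238 234 208 247 248 248 249 248 248 240 240 242]
 [235 239 240 239 235 195 190 168 102 194 248 248 239 241 243]
 [235 239 240 239 235 194 190  57 103 207 248 248 239 240 243]
 [236 239 240 239 235 239 242  78  64 245 248 248 238 240 242]
 [235 240 240 239 236 239 247 236 239 248 248 248 238 240 242]
 [235 240 241 239 236 239 247 241 240 241 248 248 238 239 243]
 [235 240 241 240 236 239 246 247 239 242 249 248 238 240 243]
 [235 240 241 239 236 239 246 248 241 240 249 248 238 240 243]]
```

View pics/v7.png

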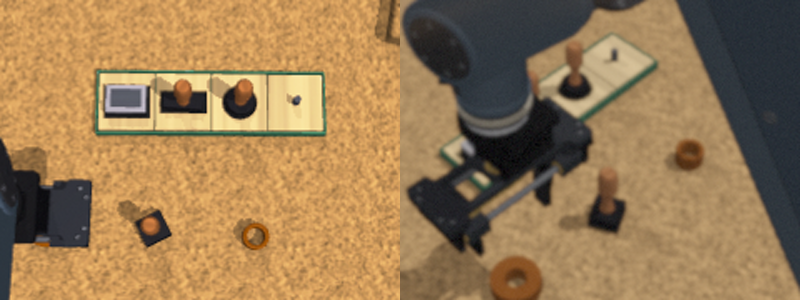

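{"op": "play_rows", "data": {"plan": [[[0, 0.02, -0.6, 0, 0, 0.01, 1], [0, 0, -0.8, 0, 0, 0, 1], [0, 0, -0.6, 0, 0, 0, 1], [0, 0, -0.44, 0, 0, 0, 1], [0, 0, 0, 0, 0, 0, 1], [0, 0, 0, 0, 0, 0, 0.6], [0, 0, 0, 0, 0, 0, 0.4], [0, 0, 0, 0, 0, 0, 0.3], [0, 0, 0, 0, 0, 0, 0.3], [0, 0, 0, 0, 0, 0, 0.3]]]}}

```text
time_s: 27.7
position: [0.4612, 0.2274, 0.0078]
tcp_rot: [[-1.0, 0.003, 0.003], [0.003, 1.0, 0.001], [-0.003, 0.001, -1.0]]
force: [-0.3, 0.2, 6.8]
opening: 0.736
```

```bash
python3 - <<'E'
from h import *
for n,roi in(("top",(360,150,376,170)),("side",(318,140,338,168))):
    a=cv2.imread(f"pics/{n}7.png");V=a.max(2).astype(float);x0,y0,x1,y1=roi
    w=(V[y0:y1,x0:x1]<(125 if n=="top" else 80))
    ys,xs=np.nonzero(w);c=[xs.mean()+x0,ys.mean()+y0];print(n,len(xs),c,xs.min()+x0,xs.max()+x0,ys.min()+y0,ys.max()+y0,(plane(n,[c],.0265)*1000).round(1))
    print(proj(n,[[.642,-.1439,.016],[.642,-.1439,.037]]).round(1))
a=cv2.imread("pics/top7.png");hsv=cv2.cvtColor(a,40).astype(int);H,S,V=[hsv[...,i] for i in range(3)]
g=(H>38)&(H<95)&(S>60);x0,y0,x1,y1=240,135,392,188;ys,xs=np.nonzero(g[y0:y1,x0:x1])
print(rect("top",np.c_[xs+x0,ys+y0],.016))
E
```

```text
top 20 [np.float64(367.25), np.float64(160.05)] 365 369 158 162 [[ 643.8 -143.5   26.5]]
[[366.7 161.8]
 [368.1 159.6]]
side 4 [np.float64(328.0), np.float64(153.5)] 328 328 152 155 [[ 640.5 -142.8   26.5]]
[[327.8 156.1]
 [328.  150. ]]
(array([644.3, -14.9]), array([351.2, 102.4]), 89.0)
```

{"op": "play_rows", "data": {"plan": [[[0, 0, 0, 0, 0, 0, 1], [0, 0, 0, 0, 0, 0, 1], [0, 0, 0, 0, 0, -0.045, 1], [0, 0, 0, 0, 0, -0.045, 1], [0, 0, 0, 0, 0, -0.045, 1], [0, 0, 0, 0, 0, -0.045, 1], [0, 0, 0, 0, 0, -0.045, 1], [0, 0, 0, 0, 0, -0.045, 1], [0, 0, 0, 0, 0, -0.045, 1], [0, 0, 0, 0, 0, -0.045, 1], [0, 0, 0, 0, 0, -0.045, 1], [0, 0, 0, 0, 0, -0.045, 1]]]}}

```text
time_s: 28.9
position: [0.4601, 0.2269, 0.0064]
tcp_rot: [[-0.148, 0.989, -0.001], [0.989, 0.148, -0.0], [-0.0, -0.001, -1.0]]
force: [-0.2, -0.7, -0.3]
opening: 1.003
```

{"op": "play_rows", "data": {"plan": [[[0, 0, 0, 0, 0, -0.045, 0.8], [0, 0, 0, 0, 0, 0, 0.5], [0, 0, 0, 0, 0, 0, 0], [0, 0, 0, 0, 0, 0, -1], [0, 0, 0, 0, 0, 0, -1], [0, 0, 0, 0, 0, 0, -1], [0, 0, 0, 0, 0, 0, -1]]]}}

```text
time_s: 29.6
position: [0.4602, 0.227, 0.0065]
tcp_rot: [[-0.014, 1.0, -0.0], [1.0, 0.014, -0.0], [-0.0, -0.0, -1.0]]
force: [-0.2, -0.3, -0.9]
opening: 0.731
```

{"op": "play_rows", "data": {"plan": [[[0, 0, 0.4, 0, 0, 0, -1], [0, 0, 0.8, 0, 0, 0, -1], [0, 0, 0.9, 0, 0, 0, -1], [0.4, -0.82, 0.7, 0, 0, 0, -1], [0.4, -0.82, 0, 0, 0, 0, -1], [0.4, -0.82, 0, 0, 0, 0, -1], [0.4, -0.82, 0, 0, 0, 0, -1], [0.4, -0.82, 0, 0, 0, 0, -1], [0.4, -0.82, 0, 0, 0, 0, -1], [0.4, -0.82, 0, 0, 0, 0, -1], [0.4, -0.82, 0, 0, 0, 0, -1], [0.4, -0.82, 0, 0, 0, 0, -1]]]}}

```text
time_s: 30.8
position: [0.6379, -0.1383, 0.1416]
tcp_rot: [[-0.013, 1.0, -0.001], [1.0, 0.013, 0.0], [0.0, -0.001, -1.0]]
force: [0.6, -0.0, -0.9]
opening: 0.727
```

{"op": "play_rows", "data": {"plan": [[[0, 0, 0, 0, 0, 0, -1], [0, 0, 0, 0, 0, 0, -1], [0, 0, 0, 0, 0, 0, -1]]]}}

```text
time_s: 31.1
position: [0.6364, -0.1354, 0.1413]
tcp_rot: [[-0.014, 1.0, -0.002], [1.0, 0.014, 0.001], [0.001, -0.002, -1.0]]
force: [0.0, -0.2, -1.5]
opening: 0.726
```

{"op": "play_rows", "data": {"plan": [[[0.12, -0.16, -0.3, 0, 0, 0, -1], [0, 0, -0.8, 0, 0, 0, -1], [0, 0, -0.74, 0, 0, 0, -1], [0, 0, 0, 0, 0, 0, -1], [0, 0, 0, 0, 0, 0, -1], [0, 0, 0, 0, 0, 0, -1]]]}}

```text
time_s: 31.7
position: [0.6452, -0.1448, 0.0517]
tcp_rot: [[-0.014, 1.0, 0.003], [1.0, 0.014, -0.001], [-0.001, 0.003, -1.0]]
force: [1.0, 0.2, -0.6]
opening: 0.729
```

```bash
python3 v.py 8 240,110,440,260 250,110,390,215
```

```text
[ 0.64538207 -0.14506535  0.05232517] 90.77815821902038
```

View pics/v8.png

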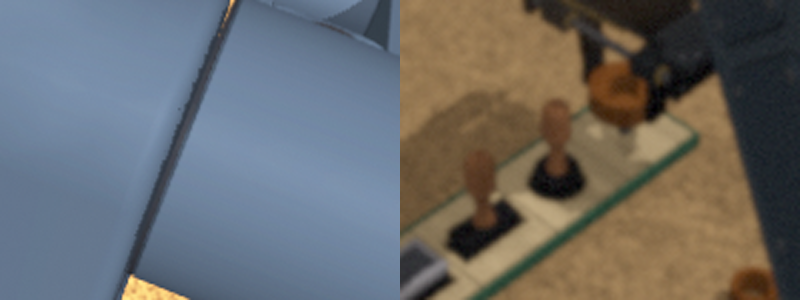

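{"op": "play_rows", "data": {"plan": [[[-0.05, 0.03, 0, 0, 0, 0, -1], [0, 0, -0.16, 0, 0, 0, -1], [0, 0, -0.16, 0, 0, 0, -1], [0, 0, -0.16, 0, 0, 0, -1], [0, 0, -0.11, 0, 0, 0, -1], [0, 0, 0, 0, 0, 0, -1], [0, 0, 0, 0, 0, 0, -1], [0, 0, 0, 0, 0, 0, -1]]]}}

```text
time_s: 32.6
position: [0.6407, -0.143, 0.0221]
tcp_rot: [[-0.013, 1.0, -0.001], [1.0, 0.013, 0.0], [0.0, -0.001, -1.0]]
force: [-3.3, 1.4, 12.3]
opening: 0.727
```

{"op": "play_rows", "data": {"plan": [[[0.04, 0, 0.02, 0, 0, 0, -1], [0, 0, 0, 0, 0, 0, -1], [0, 0, -0.02, 0, 0, 0, -1], [0, 0, 0, 0, 0, 0, 0.75], [0, 0, 0, 0, 0, 0, 1], [0, 0, 0, 0, 0, 0, 1], [0, 0, 0, 0, 0, 0, 1], [0, 0, 0.5, 0, 0, 0, 1], [0, 0, 0.9, 0, 0, 0, 1], [0, 0, 0.9, 0, 0, 0, 1], [-0.4, -0.8, 0.3, 0, 0, 0, 1], [-0.4, -0.8, 0, 0, 0, 0, 1]]]}}

```text
time_s: 33.8
position: [0.6057, -0.224, 0.1543]
tcp_rot: [[-0.017, 1.0, 0.007], [1.0, 0.017, -0.004], [-0.004, 0.007, -1.0]]
force: [-0.1, -0.4, -0.6]
opening: 1.001
```

{"op": "play_rows", "data": {"plan": [[[-0.4, -0.8, 0, 0, 0, 0, 1], [-0.4, -0.8, 0, 0, 0, 0, 1], [-0.4, -0.8, 0, 0, 0, 0, 1], [-0.4, -0.8, 0, 0, 0, 0, 1], [-0.4, -0.8, 0, 0, 0, 0, 1], [0, 0, 0, 0, 0, 0, 1], [0, 0, 0, 0, 0, 0, 1], [0, 0, 0, 0, 0, 0, 1]]]}}

```text
time_s: 34.6
position: [0.5034, -0.4218, 0.15]
tcp_rot: [[-0.014, 1.0, -0.001], [1.0, 0.014, 0.002], [0.002, -0.001, -1.0]]
force: [-0.3, -0.6, 0.5]
opening: 1.001
```

```bash
python3 v.py 9 230,120,430,270 210,110,390,245
python3 - <<'E'
from h import *
a=cv2.imread("pics/top9.png");hsv=cv2.cvtColor(a,40).astype(int);H,S,V=[hsv[...,i] for i in range(3)]
c=blob((S>175)&(H<20),(345,140,392,185));print(rect("top",c,.041),cv2.fitEllipse((plane("top",c,.041)[:,:2]*1000).astype(np.float32)))
E
```

```text
[ 0.50387432 -0.42138482  0.15028016] 90.87495539746571
(array([ 641.4, -143. ]), array([62.4, 66.8]), 88.2) ((641.3257446289062, -141.8856658935547), (61.30419158935547, 67.54832458496094), 61.80298614501953)
```

View pics/v9.png

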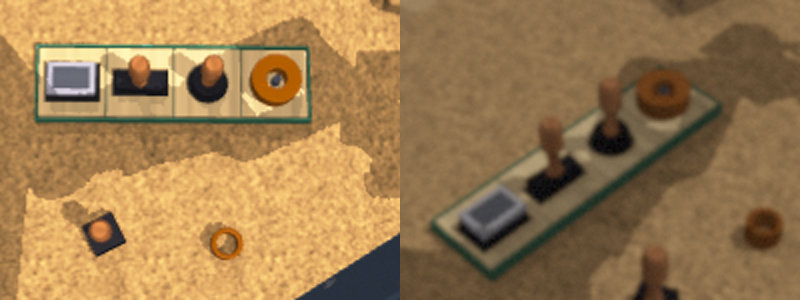

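All four items sit in their holders, and the square stamp and small roll have not moved. The roll's centre measures (641, -143) mm, about 1–2 mm from the post. Handing in.

```bash
python3 -c "
from rig import *
print(hand_in())"
```

```text
the job is handed in; nothing more can be done
None
```

I put all four things away in the order you listed: the round stamp, the oblong stamp, the ink pad lid-up, then the full roll over the post. I handed in at about 35 s of the 115 s allowed.

- **Seating:** Gripper heights at release put each underside within about 0.5 mm of its holder's floor or plate. The final pictures from both cameras show the two stamps upright, the pad lid-up and the roll flat over the post.
- **Roll centring:** In the last top picture the roll's centre is at about (641, -143) mm. The post measured about (642.5, -143.5) mm, so it is within 1–2 mm.
- **Left alone:** The square stamp and the small roll look where they started in the final pictures. I judged this by eye and did not re-measure them.
- **Forces:** The highest force I read was about 15 N, at the ends of the moves.
- **Disagreements:** The two cameras differed by several millimetres on some first measurements: 5–10 mm between the foot and tape outlines, and about 3 mm on the post. I squeezed each thing from two directions before lifting to centre it. There was also a light sideways push of 3–4 N while setting down the oblong stamp, the pad and the roll. It did not stop any of them seating.

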